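# Hold the tubes raised in the dry-block warmer

## Robot

A 7-joint arm with a two-finger parallel gripper is mounted at the origin on the work surface. World frame = base frame: x ahead of the robot, y to its left, z up, the work surface at z = 0. Lengths are in mm, angles in degrees, forces in N, time in s.
With the tool pointing down it reaches from about 400 to 850 mm from the base axis. Payload 10.4 kg.
Tool frame: the origin (TCP) lies midway between the tips of the shut fingers; the grasp point (between the pads) lies 19 mm behind it; z points along the fingers, y is the line along which they close (so a half turn about z gives the same grasp; the last joint's range is limited). The gripper opens to 85 mm and grips with 20 to 120 N. Pads are 22 mm wide; open, the fingers measure 114 mm over their backs; the gripper's body (76 mm by 85 mm) begins 54 mm behind the grasp point. The pads swing forward as they close: fully open they stand 13 mm farther back than shut.
Start: joints at [70.497, 19.034, -3.707, 83.658, 1.238, 77.344, -5.071], TCP at [195.32, -593.718, 231.338] pointing down, gripper open.
Joint ranges: [-148.97, 148.97], [-28.65, 121.19], [-84.17, 76.75], [9.2, 138.47], [-72.65, 252.65], [3.7, 117.97], [-149.18, 149.18]. Speed limits (degrees/s): [127.2, 127.2, 159.86, 159.86, 180, 180, 180].

## Interface

Orientations are given as a 3x3 rotation matrix whose columns are the frame's x, y, z axes.
In Python, from workcell import manip gives the robot as it stands. The module is installed in compiled form; this text tells all that it offers.
- The arm moves only by the tool servo_tool, never from a script. Its argument "targets" is a list of rows, each an object with "linear": the shift along the world's x, y, z in mm, a list of three; "spin": the turn about the world's z in degrees. In form: [{"linear": [dx, dy, dz], "spin": spin}, ...]. A call has 1 to 10 rows; each row shifts and turns the commanded pose from where the row before left it; what a row does not reach is not made up. A row lasts 1/10 s, in which the tool goes at most 50 mm and 8.59 degrees, less where a joint would pass 70% of its speed; a pose out of reach is approached as far as the arm can. A call with a gripper value outside its range is refused whole. "claw" is the opening, from 0 (shut) to 1 (fully open), set as the call begins (left out, the last holds). The fingers move at their own pace and stop on an object; "newtons" is the grip in N (left out, the last holds). Time passes only in rows, so rows that do not move let the fingers close. It gives the time, the measured TCP pose, the force, the opening and the grip force at its end, in the units of the state.
- manip.observe(): the state, without advancing time (a new reading comes with each control period).
- manip.read_camera(name): name is "scene" or "top" or "wrist"; returns a dict with "frame" (420x560x3 uint8, red, green, blue), "z_map" (420x560 float32, mm along the optical axis (not along the pixel's ray), 0 where there is no reading), "mtx" (3x3 intrinsics, pixels), "R" (3x3) and "t" (3): a world point X has camera coordinates R X + t. Camera axes: x right, y down, z forward; pixel columns grow to the right and rows downward; lengths in mm; the calibration is good to about 2 mm. A picture is of the moment at which its call begins.
- manip.finish_job(): hands the job in; it is judged then, once.
Trained networks look in a picture, given as the dict that the camera call returned (one of the last four; its "shot" number tells which), for a name from the list of things; names that differ only in an ending like _2 or _b are one class to them, and where a whole thing is asked for, a point or a joint stands for the part that bears it (a point fixed in the world has none). Each returns a list of dicts, best first, with "p" (0 to 1); they miss things now and then, are a little off and sometimes report something else, mostly with a low value. They report only what shows in the picture. A call takes as long as a camera call.
- manip.cut_out(picture, thing): "mask" (420x560 bool, what is visible of it) and "bbox" ([left, top, width, height] in pixels, round what is visible of it).
The state is a dict: "time": time; "qpos": joint angles; "qvel": joint speeds; "joint_torque": joint torques, N m; "eef_pos": TCP position; "eef_rot": TCP orientation; "ft_force": force on the tool from outside, world axes, zero at the start; "wrist_torque": the same for the moment, N m; "opening": opening from 0.0 (shut) to 1.0 (fully open); "gripper_force": force on a finger pad.
Only numpy, scipy, OpenCV 4.12 (cv2) and the standard library are available. Lean on these libraries where they do the work, as an engineer would, in place of code of your own. Each camera call takes 0.05 s, during which the arm holds its last target. There are 200 camera calls.

## Task

On the tube warmer, swing the latch lever right off the lid and then lift the lid back until it rests open against its stop. Then push the square black lift key down 12 mm, give or take 3 mm, with the fingers (never right to the bottom of its 20 mm stroke), so that the tubes stand up out of their block, and finish while still holding it there. Do not shift or tip the glassware and other things standing about.

Things in the scene. Friction and masses are not known exactly. Their poses are not given: they have to be found in the camera images.
- warmer: White box fixed to the bench: 190 mm deep (x -75 to 115), 260 wide (y -130 to 130), 100 high. Origin at bench level, +x to the hinge side (away from the robot at yaw 0), +y left, z up. The lid covers x -75 to 75, y -72 to 115, over a well with its floor 70 mm up (inner x -67 to 67, y -70 to 107) with key and tubes. A strip right of the lid carries the latch and a loose vial.
- latch (a joint): Latch angle, rad. A flat steel arm (75 x 16 x 6 mm, underside 110 mm up) turns level about an upright pivot on the strip right of the lid. 0 = points to the warmer's +y, lying over the lid and blocking it; grows counter-clockwise seen from above; at 1.57 points to the warmer's -x; clear of the lid from 1.35; stop 1.9. Starts at 0 to 0.35. Stays where left (about 1 N at the peg moves it).
- latch_peg (a point): Centre of the top end of the upright black peg by which the latch is swung: 14 mm in diameter, 32 mm tall above the arm, top 148.5 mm above the bench, 50 mm from the pivot. Moves with the latch.
- latch_pivot (a point): Point on the latch's vertical pivot axis, fixed on the warmer at its x -30, y -100 (mm), 116 mm above the bench.
- lid (a joint): Lid angle, rad: 0 shut, grows as it opens upward about the hinge along its far edge; stop at 1.85, where it rests leaning back; falls shut if let go below about 1.57 and falls open beyond. 250 g clear plate 150 x 187 x 8 mm in a grey frame.
- lid_bar (a point): Middle of the straight grip of the lid's steel loop handle: round bar, 10 mm diameter, 100 long, parallel to the hinge, 45 mm out from the lid's near edge in the lid's plane; 104.5 mm up when shut, 195 mm from the hinge axis; moves with the lid. Free below and on both sides: pinched from straight above, it can turn between the pads, so the gripper may point down all the way.
- lid_hinge (a point): Point on the lid's level hinge axis (parallel to the warmer's y), level with lid_bar when shut, at the warmer's x 75, y 21.5 (mm), 104.5 mm above the bench.
- key (a joint): How far the lift key is pressed down, m: 0 up, 0.020 at the bottom stop. Spring-loaded: starts to move at about 4 N and takes about 9 N at 12 mm, 12 N at the bottom; springs back when let go. A rocker raises the tubes as far as the key goes down.
- key_top (a point): Centre of the top face of the lift key: a square black pad 44 x 44 mm, in the well at the warmer's x -22, y -27 (mm), top 88 mm above the bench when up (so 12 mm below the rim). Moves with the key.
- tubes_top (a point): Top of the middle one of nine blue-capped tubes (3 x 3, 28 mm apart, caps 15 mm wide), left of the key in the well, at the warmer's x 12, y 55 (mm); 89.5 mm up with the key up. They are part of the warmer and rise as far as the key goes down.
- beaker: Bystander: loose glass beaker, 64 mm wide, 85 tall; origin under its centre.
- reagent_bottle: Bystander: loose glass bottle with blue cap, 66 mm wide, 140 tall; origin under its centre.
- mortar: Bystander: loose white ceramic bowl, 84 mm wide, 50 tall; origin under its centre.
- petri_dish: Bystander: loose clear flat dish, 84 mm wide, 20 tall; origin under its centre.
- vial: Bystander: small amber vial, 24 mm wide, 40 tall, standing loose on the far end of the strip right of the lid (100 mm up); origin under its centre.
- spatula: Bystander: loose steel spatula, 170 mm long, lying on the bench; origin at its middle, x along it.
- tip_tray: Bystander: loose white open tray 90 x 120 x 30 mm; origin under its centre.

How it is judged (in metres and radians):
On the way, in this order (a step that is already met when the one before it is completed fails the run):
1. the latch lever is swung clear while the lid is still shut (value of joint latch above 1.35 rad and value of joint lid below 0.1 rad), for 0.1 s.
2. the lid is open against its stop, the key not yet pressed (value of joint lid above 1.7 rad and value of joint key below 0.004 m), for 0.2 s.
3. the fingers hold the key 9 to 15 mm down (value of joint key between 0.009 and 0.015 m and contact force between the fingers and key above 4 N), for 0.5 s.
At the end, for the whole second after the job is handed in: The fingers hold the lift key 9 to 15 mm down (contact force over 4 N), still holding at the end, with the lid open beyond 1.7 rad and the latch lever beyond 1.35 rad (all of step 3 and value of joint lid above 1.7 rad and value of joint latch above 1.35 rad); the arm keeps its last pose, push and grip.
It fails at once if the lift key is pushed to the bottom (beyond 18 mm) (value of joint key above 0.018 m).
It fails at once if a bystander is shifted by more than 20 mm (distance of any of beaker, reagent_bottle, mortar, petri_dish, vial, spatula, tip_tray from where it was at the start of the episode above 0.02 m).
It fails at once if a standing bystander is tipped (angle between any of beaker, reagent_bottle, mortar, petri_dish, vial, tip_tray's own z axis and vertical above 0.4 rad).
It also fails if it takes over 59 s, if anything falls off the work surface, if the arm or the gripper's body presses on something with over 40 N, if the wrist force passes 120 N, or if a joint passes its speed limit or range.

## Working session

There is one attempt and no reset: what is moved stays moved. The work goes in short steps, Python scripts to look and compute and a tool call to move; the robot and the scene stay as the last step left them, time stands still between calls to the robot, and variables do not carry over. Pictures are saved under pics/ and viewed, at most 10 in all, crops included, and the job is handed in when it is done.

Besides the shell and the picture viewer there is one more tool, called after ">>>" as name([rows], argument=value, ...), one row to a line, values as JSON. servo_tool: Moves the arm, as the interface text tells. Its arguments: {"type":"object","properties":{"targets":{"type":"array"},"claw":{"type":"number"},"newtons":{"type":"number"}},"required":["targets"]}

```bash
mkdir -p pics; cat > h.py <<'E'
import numpy as np, cv2
from workcell import manip
def pts(pic, mask=None):
    z=pic["z_map"]; m=(z>0) if mask is None else (mask&(z>0))
    v,u=np.nonzero(m); d=z[v,u]
    c=np.linalg.inv(pic["mtx"])@np.vstack([u*d,v*d,d])
    return (pic["R"].T@(c-np.array(pic["t"]).reshape(3,1))).T
def proj(pic,X):
    c=pic["R"]@np.array(X)+np.array(pic["t"]).ravel(); p=pic["mtx"]@c; return p[:2]/p[2]
def save(pic,n): cv2.imwrite("pics/"+n+".png",pic["frame"][:,:,::-1])
E
python3 - <<'E'
from h import *
np.set_printoptions(precision=1,suppress=True)
s=manip.observe(); print(s["time"],s["eef_pos"],s["eef_rot"],s["opening"],s["ft_force"])
a=manip.read_camera("scene"); b=manip.read_camera("top")
cv2.imwrite("pics/a.png",np.hstack([cv2.resize(p["frame"],(400,300)) for p in(a,b)])[:,:,::-1]); save(b,"top1"); save(a,"scene1")
for n,p in(("scene",a),("top",b)):
  for t in["warmer","latch","latch_peg","lid","lid_bar","key","key_top","vial","beaker","reagent_bottle","mortar","petri_dish","spatula","tip_tray"]:
    r=manip.cut_out(p,t)
    if r:
      x=r[0]; q=pts(p,x["mask"]); print(n,t,round(x["p"],2),x["bbox"],x["mask"].sum(),np.median(q,0),q.min(0),q.max(0))
E
```

```text
0.0 [ 195.2 -593.3  230.5] [[ 0.9  0.3 -0. ]
 [ 0.3 -0.9  0. ]
 [-0.  -0.  -1. ]] 1.000185930471303 [ 0.1 -0.  -0.7]
scene warmer 0.73 [248.6, 176.9, 120.4, 99.9] 7904 [597.6  23.7  98.7] [319.  -49.2  -4.8] [683.5 356.  148.1]
scene latch 0.77 [267.0, 188.5, 22.1, 25.5] 216 [519.7  29.6 116.4] [492.5 -17.4  98.8] [529.7  84.7 148.1]
scene latch_peg 0.65 [269.7, 190.6, 15.4, 23.1] 134 [520.3  29.1 117.5] [510.4 -17.4 112.8] [528.7  58.1 148.1]
scene lid 0.61 [260.4, 176.4, 91.3, 47.1] 2451 [559.6 107.2 108. ] [330.1 -23.1  -4.8] [641.5 414.3 141.1]
scene lid_bar 0.97 [259.9, 180.0, 95.4, 47.2] 2507 [559.3 109.9 107.9] [317.  -23.1  -4.8] [641.9 419.2 140.6]
scene vial 0.74 [306.2, 214.0, 9.0, 20.9] 197 [627.1 -22.7 126.3] [598.2 -28.2  97.5] [635.4  39.4 141.1]
scene beaker 0.89 [352.9, 179.2, 19.9, 15.9] 318 [624.5 304.6  73.1] [593.2 277.   52.6] [654.4 342.8  85.7]
scene reagent_bottle 0.76 [317.6, 152.6, 23.0, 34.5] 469 [530.9 300.   94.8] [400.1 279.3   0.1] [555.1 550.6 141.5]
scene mortar 0.83 [210.8, 237.9, 34.8, 29.3] 802 [ 464.8 -100.3   36.6] [ 430.7 -149.8    1.2] [512.5 
[... 1085 characters left out ...]
3] [644.   -2.9 146.2]
top beaker 0.65 [170.4, 161.5, 24.0, 18.0] 368 [628.3 318.4  43.1] [589.1 281.4  -5.3] [651.8 342.3  96. ]
top reagent_bottle 0.63 [168.5, 188.9, 24.0, 30.2] 456 [511.2 304.9  97.1] [485.8 283.1 -10.8] [565.  351.  145.3]
top mortar 0.77 [299.0, 203.7, 30.5, 28.2] 532 [ 471.9 -107.2   27.8] [ 427.6 -146.2   -6.2] [508.  -64.9  58.6]
top petri_dish 0.89 [309.5, 163.6, 25.3, 23.4] 533 [ 606.9 -136.7   19.2] [ 567.3 -180.6   -4.4] [651.2 -97.2  28.7]
top spatula 0.66 [388.1, 241.4, 26.0, 54.9] 704 [ 344.5 -383.6    3.8] [ 234.2 -416.7   -8.6] [ 401.9 -346.9   27.1]
top tip_tray 0.6 [166.6, 265.8, 42.1, 39.8] 1208 [266.4 302.6   3.9] [209.9 231.8  -8.5] [323.9 374.9  39.1]
```

```bash
ls pics
```

```text
a.png
scene1.png
top1.png
```

```bash
python3 - <<'E'
from h import *
np.set_printoptions(precision=1,suppress=True)
a=manip.read_camera("scene"); b=manip.read_camera("top")
for p in (a,b):
  q=pts(p); q=q[(q[:,2]>94)&(q[:,2]<122)&(q[:,0]>400)&(q[:,0]<760)&(q[:,1]>-90)&(q[:,1]<270)]
  g=np.zeros((400,400),np.uint8); g[(q[:,0]-400).astype(int),(q[:,1]+100).astype(int)]=255
  g=cv2.morphologyEx(g,cv2.MORPH_CLOSE,np.ones((9,9)));g=cv2.morphologyEx(g,cv2.MORPH_OPEN,np.ones((25,25)))
  n,l,st,_=cv2.connectedComponentsWithStats(g);k=1+st[1:,4].argmax()
  v,u=np.nonzero(l==k); print(cv2.minAreaRect(np.float32(np.c_[v+400,u-100])),len(v))
A=cv2.resize(a["frame"][130:320,190:400],None,fx=3.1,fy=3.1,interpolation=cv2.INTER_CUBIC)[:,:390*2]
cv2.imwrite("pics/c1.png",A[:600,:,::-1])
B=cv2.resize(b["frame"][140:280,150:340],None,fx=4.2,fy=4.2,interpolation=cv2.INTER_CUBIC); cv2.imwrite("pics/c2.png",B[:600,:800,::-1])
E
```

```text
((577.3862915039062, 87.37403869628906), (258.47564697265625, 190.53717041015625), 85.11724853515625) 41542
((573.4907836914062, 91.484619140625), (260.55731201171875, 191.86099243164062), 85.38934326171875) 46341
```

View pics/c1.png

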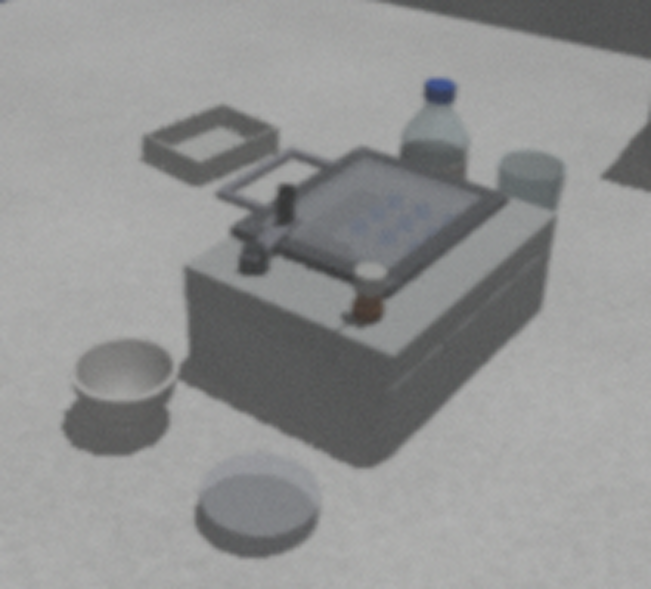

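View pics/c2.png

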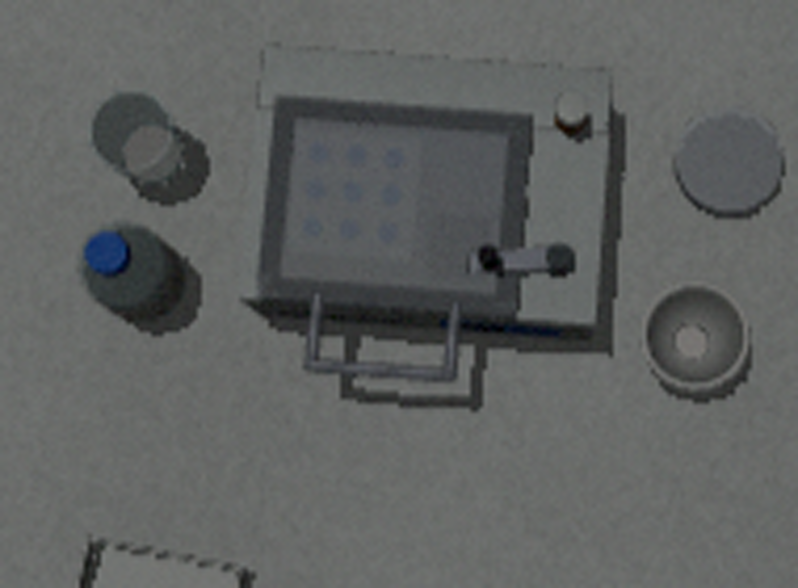

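```bash
python3 - <<'E'
from h import *
np.set_printoptions(precision=1,suppress=True)
for n in("scene","top"):
  p=manip.read_camera(n); q=pts(p)
  def box(x0,x1,y0,y1,z0,z1): return q[(q[:,0]>x0)&(q[:,0]<x1)&(q[:,1]>y0)&(q[:,1]<y1)&(q[:,2]>z0)&(q[:,2]<z1)]
  k=box(490,550,-30,90,124,160); print(n,"peg",len(k),np.median(k,0),k.min(0),k.max(0))
  k=box(490,550,-30,90,113,123); print("arm",len(k),np.median(k,0),k.min(0),k.max(0))
  k=box(420,455,50,200,92,120); print("bar",len(k),np.median(k,0),k.min(0),k.max(0))
  k=box(590,660,-50,20,112,160); print("vial",len(k),np.median(k,0),k.min(0),k.max(0))
s=manip.observe(); print(np.degrees(np.arctan2(*s["eef_rot"][:2,1][::-1])),s["time"])
E
```

```text
scene peg 55 [519.7  39.8 139. ] [510.4  35.4 124.2] [524.   50.5 149.5]
arm 119 [520.8  16.4 116.3] [509.9 -15.7 113.1] [528.8  58.9 121.7]
bar 124 [442.8 113.2 106.9] [434.1  67.2 100.4] [454.9 175.  111.4]
vial 146 [626.7 -22.1 132.6] [614.2 -28.6 112. ] [635.4  -5.4 141.9]
top peg 25 [514.   45.2 145.4] [507.9  -5.1 126.1] [521.   51.6 151.1]
arm 104 [516.6  24.9 117.1] [501.  -11.2 113.1] [547.8  82.5 122.4]
bar 146 [438.9 120.5 107.9] [429.4  70.5 100.7] [454.9 179.4 115.5]
vial 59 [618.4 -12.  138.1] [590.9 -24.  112.7] [631.   18.5 144.6]
-71.793389668421 1.7
```

>>> servo_tool([
  {"linear":[18,35,0],"spin":4},
  {"linear":[18,35,0],"spin":4},
  {"linear":[18,35,0],"spin":4},
  {"linear":[18,35,0],"spin":4},
  {"linear":[18,35,0],"spin":4},
  {"linear":[18,35,0],"spin":4},
  {"linear":[18,35,0],"spin":4},
  {"linear":[18,35,0],"spin":4},
  {"linear":[18,35,0],"spin":4},
  {"linear":[18,35,0],"spin":4},
], claw=0.5)

```text
time: 2.7
eef_pos: [375.8, -242.2, 231.6]
eef_rot: [[0.524, 0.851, 0.0], [0.851, -0.524, -0.001], [-0.0, 0.001, -1.0]]
ft_force: [0.5, -0.3, -0.2]
opening: 0.502
gripper_force: 0.0
```

>>> servo_tool([
  {"linear":[18,35,0],"spin":4},
  {"linear":[18,35,0],"spin":4},
  {"linear":[18,35,0],"spin":4},
  {"linear":[18,35,0],"spin":4},
  {"linear":[18,35,0],"spin":4},
  {"linear":[18,35,0],"spin":4},
  {"linear":[18,35,0],"spin":3},
  {"linear":[16,35,0],"spin":0},
  {"linear":[0,0,0],"spin":0},
  {"linear":[0,0,0],"spin":0},
])

```text
time: 3.7
eef_pos: [517.3, 37.0, 231.2]
eef_rot: [[0.082, 0.997, -0.0], [0.997, -0.082, 0.0], [0.0, -0.0, -1.0]]
ft_force: [-0.7, -0.3, 0.2]
opening: 0.499
gripper_force: 0.0
```

```bash
python3 - <<'E'
from h import *
np.set_printoptions(precision=1,suppress=True)
s=manip.observe(); print(s["time"],s["eef_pos"],s["eef_rot"],s["opening"],s["ft_force"])
p=manip.read_camera("wrist"); save(p,"w1"); q=pts(p)
for n,z0,z1 in(("pegtop",140,156),("peg",122,156)):
  k=q[(abs(q[:,0]-517)<40)&(abs(q[:,1]-40)<40)&(q[:,2]>z0)&(q[:,2]<z1)]
  if len(k): print(n,len(k),np.median(k,0),k.min(0),k.max(0))
for w in [(517,-6,116),(517,44,148.5),(438,122.5,104.5)]: print(proj(p,w))
E
```

```text
3.7 [517.3  37.  231.2] [[ 0.1  1.  -0. ]
 [ 1.  -0.1  0. ]
 [ 0.  -0.  -1. ]] 0.4992356002397793 [-0.7 -0.3  0.2]
pegtop 371 [516.6  47.5 147.3] [510.1  40.1 140. ] [523.4  53.4 150.2]
peg 474 [516.7  48.9 146.9] [510.1  40.1 122.5] [523.5  53.5 150.2]
[291.1 260.6]
[285.7 210.1]
[166.4  96.6]
```

View pics/w1.png

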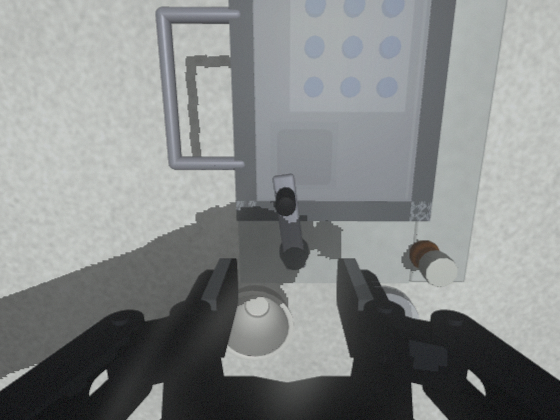

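>>> servo_tool([
  {"linear":[0,9,-20],"spin":0},
  {"linear":[0,0,-25],"spin":0},
  {"linear":[0,0,-25],"spin":0},
  {"linear":[0,0,-20],"spin":0},
  {"linear":[0,0,-14],"spin":0},
  {"linear":[0,0,0],"spin":0},
  {"linear":[0,0,0],"spin":0},
])

```text
time: 4.45
eef_pos: [517.6, 44.8, 128.0]
eef_rot: [[0.084, 0.996, 0.001], [0.996, -0.084, -0.0], [-0.0, 0.001, -1.0]]
ft_force: [0.1, -0.6, 0.8]
opening: 0.496
gripper_force: 0.0
```

>>> servo_tool([
  {"linear":[0,0,0],"spin":0},
  {"linear":[0,0,0],"spin":0},
  {"linear":[0,0,0],"spin":0},
  {"linear":[0,0,0],"spin":0},
  {"linear":[0,0,0],"spin":0},
], claw=0, newtons=25)

```text
time: 4.95
eef_pos: [517.9, 45.4, 128.1]
eef_rot: [[0.084, 0.997, 0.001], [0.997, -0.084, -0.0], [0.0, 0.001, -1.0]]
ft_force: [-0.2, 0.3, 6.7]
opening: 0.153
gripper_force: 25.8
```

>>> servo_tool([
  {"linear":[-8.7,-0.8,0],"spin":0},
  {"linear":[-8.4,-2.2,0],"spin":0},
  {"linear":[-7.9,-3.7,0],"spin":0},
  {"linear":[-7.1,-5,0],"spin":0},
  {"linear":[-6.2,-6.2,0],"spin":0},
  {"linear":[-5,-7.1,0],"spin":0},
  {"linear":[-3.7,-7.9,0],"spin":0},
  {"linear":[-2.2,-8.4,0],"spin":0},
  {"linear":[-0.8,-8.7,0],"spin":0},
  {"linear":[0,-3.5,0],"spin":0},
])

```text
time: 5.95
eef_pos: [470.0, -7.5, 128.5]
eef_rot: [[0.083, 0.997, 0.007], [0.997, -0.083, 0.002], [0.002, 0.007, -1.0]]
ft_force: [13.0, 6.2, -4.6]
opening: 0.152
gripper_force: 25.0
```

>>> servo_tool([
  {"linear":[0,0,0],"spin":0},
  {"linear":[0,0,0],"spin":0},
])

```text
time: 6.15
eef_pos: [470.0, -7.3, 128.5]
eef_rot: [[0.083, 0.997, 0.006], [0.997, -0.083, 0.001], [0.002, 0.006, -1.0]]
ft_force: [11.3, 3.3, -2.7]
opening: 0.153
gripper_force: 25.1
```

>>> servo_tool([
  {"linear":[0,0,0],"spin":0},
  {"linear":[0,0,0],"spin":0},
  {"linear":[0,0,0],"spin":0},
  {"linear":[0,0,25],"spin":0},
  {"linear":[0,0,35],"spin":0},
  {"linear":[-6,10,30],"spin":0},
  {"linear":[-10,35,10],"spin":0},
  {"linear":[-10,30,0],"spin":0},
  {"linear":[-6,15,0],"spin":0},
  {"linear":[0,0,0],"spin":0},
], claw=0.5)

```text
time: 7.15
eef_pos: [434.5, 83.4, 227.2]
eef_rot: [[0.08, 0.997, -0.0], [0.997, -0.08, -0.001], [-0.001, -0.0, -1.0]]
ft_force: [-0.4, -0.7, -0.0]
opening: 0.5
gripper_force: 0.0
```

```bash
python3 - <<'E'
from h import *
np.set_printoptions(precision=1,suppress=True)
s=manip.observe(); print(s["time"],s["eef_pos"],s["opening"],s["ft_force"])
p=manip.read_camera("wrist"); save(p,"w2"); q=pts(p)
k=q[(abs(q[:,0]-438)<25)&(abs(q[:,1]-122)<75)&(q[:,2]>97)&(q[:,2]<116)]; print(np.median(k,0),k.min(0),k.max(0),np.polyfit(k[:,1],k[:,0],1))
m=k[abs(k[:,1]-122)<30]; print(np.median(m,0),m.min(0),m.max(0))
b=manip.read_camera("top"); q=pts(b); m=q[(q[:,2]>124)&(q[:,2]<156)&(abs(q[:,0]-480)<50)&(abs(q[:,1])<40)]; print("peg",len(m),np.median(m,0))
E
```

```text
7.15 [434.5  83.4 227.2] 0.499991321513661 [-0.4 -0.7 -0. ]
[441.8 126.8 107.8] [430.7  69.2 102.2] [462.9 179.4 110.4] [  0.1 437.2]
[439.6 122.5 107.7] [432.1  92.  102.2] [447.1 152.  110. ]
peg 23 [466.8 -10.3 146. ]
```

View pics/w2.png

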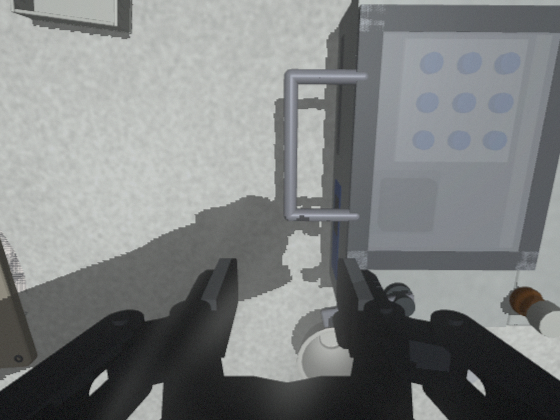

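>>> servo_tool([
  {"linear":[5,39.5,0],"spin":0},
  {"linear":[0,0,-25],"spin":0},
  {"linear":[0,0,-40],"spin":0},
  {"linear":[0,0,-40],"spin":0},
  {"linear":[0,0,-25],"spin":0},
  {"linear":[0,0,-8],"spin":0},
  {"linear":[0,0,0],"spin":0},
  {"linear":[0,0,0],"spin":0},
])

```text
time: 8.05
eef_pos: [441.2, 121.1, 90.4]
eef_rot: [[0.084, 0.996, 0.001], [0.996, -0.084, 0.0], [0.0, 0.001, -1.0]]
ft_force: [0.7, 0.4, -0.0]
opening: 0.502
gripper_force: 0.0
```

>>> servo_tool([
  {"linear":[0,0,0],"spin":0},
  {"linear":[0,0,0],"spin":0},
  {"linear":[0,0,0],"spin":0},
  {"linear":[0,0,0],"spin":0},
  {"linear":[0,0,0],"spin":0},
], claw=0, newtons=30)

```text
time: 8.55
eef_pos: [440.0, 121.3, 90.1]
eef_rot: [[0.083, 0.997, -0.0], [0.997, -0.083, -0.001], [-0.001, -0.0, -1.0]]
ft_force: [-6.2, -1.3, 8.6]
opening: 0.102
gripper_force: 29.4
```

>>> servo_tool([
  {"linear":[0.8,0,17],"spin":0},
  {"linear":[2.2,-0.2,17],"spin":0},
  {"linear":[3.7,-0.3,16.6],"spin":0},
  {"linear":[5.1,-0.4,16.2],"spin":0},
  {"linear":[6.5,-0.5,15.7],"spin":0},
  {"linear":[7.9,-0.7,15.1],"spin":0},
  {"linear":[9.2,-0.8,14.3],"spin":0},
  {"linear":[10.3,-0.8,13.5],"spin":0},
  {"linear":[11.5,-1,12.5],"spin":0},
  {"linear":[12.5,-1,11.5],"spin":0},
])

```text
time: 9.55
eef_pos: [510.5, 115.2, 239.3]
eef_rot: [[0.084, 0.996, 0.001], [0.996, -0.084, -0.0], [-0.0, 0.001, -1.0]]
ft_force: [1.5, 2.0, -5.9]
opening: 0.101
gripper_force: 29.3
```

>>> servo_tool([
  {"linear":[13.5,-1.1,10.3],"spin":0},
  {"linear":[14.3,-1.2,9.1],"spin":0},
  {"linear":[15.1,-1.2,7.8],"spin":0},
  {"linear":[15.7,-1.3,6.5],"spin":0},
  {"linear":[16.2,-1.3,5.1],"spin":0},
  {"linear":[16.6,-1.4,3.7],"spin":0},
  {"linear":[17,-1.4,2.2],"spin":0},
  {"linear":[17,-1.4,0.8],"spin":0},
  {"linear":[17,-1.4,-0.8],"spin":0},
  {"linear":[17,-1.4,-2.2],"spin":0},
])

```text
time: 10.55
eef_pos: [670.1, 101.8, 282.2]
eef_rot: [[0.084, 0.996, 0.001], [0.996, -0.084, -0.001], [-0.0, 0.001, -1.0]]
ft_force: [-2.3, -0.8, -3.6]
opening: 0.1
gripper_force: 29.6
```

>>> servo_tool([
  {"linear":[8,-0.7,-1.5],"spin":0},
  {"linear":[4,-0.3,-1],"spin":0},
  {"linear":[0,0,0],"spin":0},
])

```text
time: 10.85
eef_pos: [681.7, 100.9, 279.1]
eef_rot: [[0.084, 0.996, 0.001], [0.996, -0.084, -0.0], [-0.0, 0.001, -1.0]]
ft_force: [1.2, -4.2, 1.7]
opening: 0.101
gripper_force: 30.5
```

>>> servo_tool([
  {"linear":[0,0,0],"spin":0},
  {"linear":[0,0,0],"spin":0},
  {"linear":[0,0,0],"spin":0},
  {"linear":[0,0,0],"spin":0},
  {"linear":[0,0,10],"spin":0},
  {"linear":[0,0,25],"spin":0},
  {"linear":[0,0,25],"spin":0},
  {"linear":[-20,0,10],"spin":0},
  {"linear":[-40,-10,0],"spin":0},
  {"linear":[-40,-10,0],"spin":0},
], claw=0.5)

```text
time: 11.85
eef_pos: [580.4, 82.1, 349.2]
eef_rot: [[0.083, 0.997, 0.0], [0.997, -0.083, 0.001], [0.001, 0.0, -1.0]]
ft_force: [-0.4, -1.1, 1.5]
opening: 0.5
gripper_force: 0.0
```

>>> servo_tool([
  {"linear":[-25,-10,0],"spin":0},
  {"linear":[-25,-10,0],"spin":0},
  {"linear":[-25,-10,0],"spin":0},
  {"linear":[0,0,0],"spin":0},
  {"linear":[0,0,0],"spin":0},
])

```text
time: 12.35
eef_pos: [506.5, 51.4, 349.8]
eef_rot: [[0.084, 0.996, 0.002], [0.996, -0.084, -0.001], [-0.001, 0.002, -1.0]]
ft_force: [-0.1, 0.4, 0.5]
opening: 0.498
gripper_force: 0.0
```

```bash
python3 - <<'E'
from h import *
np.set_printoptions(precision=1,suppress=True)
s=manip.observe(); print(s["time"],s["eef_pos"],s["opening"],s["ft_force"])
p=manip.read_camera("wrist"); save(p,"w3")
for X in [(533,67,88),(519,-4,116),(509,45,88),(557,90,88)]: print(proj(p,X))
for x in manip.cut_out(p,"key")[:2]:
  q=pts(p,x["mask"]); print(x["p"],x["bbox"],np.median(q,0),(np.percentile(q,2,0)+np.percentile(q,98,0))/2)
a=manip.read_camera("scene"); q=pts(a); k=q[(q[:,0]>600)&(q[:,0]<760)&(q[:,1]>0)&(q[:,1]<240)&(q[:,2]>115)&(q[:,2]<330)]
print(np.degrees(np.arctan(np.polyfit(k[:,2],k[:,0]+.083*k[:,1],1)[0])),k.max(0)); cv2.imwrite("pics/s2.png",cv2.resize(a["frame"][90:320,180:420],None,fx=2.5,fy=2.5)[:,:,::-1])
E
```

```text
12.35 [506.5  51.4 349.8] 0.4982380755111737 [-0.1  0.4  0.5]
[308.7 157.2]
[301.9 226. ]
[289.  178.3]
[329.  134.6]
0.97 [290.3, 133.4, 40.8, 42.6] [533.8  69.9  86.9] [533.5  69.2  86. ]
15.44634481736666 [700.  199.4 292.4]
```

View pics/w3.png

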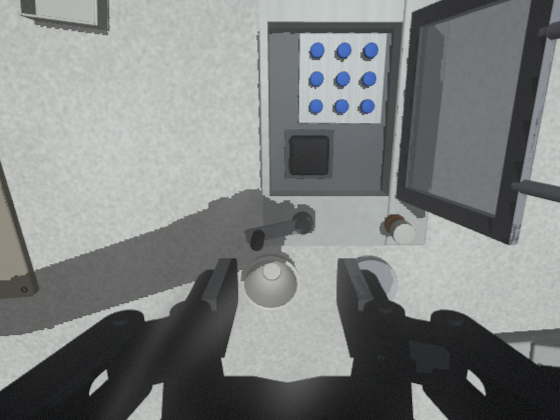

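View pics/s2.png

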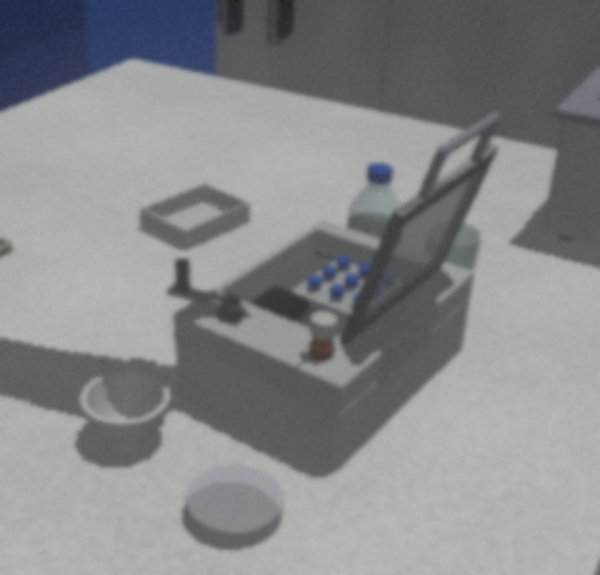

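>>> servo_tool([
  {"linear":[27,17,0],"spin":0},
  {"linear":[0,0,-30],"spin":0},
  {"linear":[0,0,-40],"spin":0},
  {"linear":[0,0,-40],"spin":0},
  {"linear":[0,0,-40],"spin":0},
  {"linear":[0,0,-40],"spin":0},
  {"linear":[0,0,-30],"spin":0},
  {"linear":[0,0,-20],"spin":0},
  {"linear":[0,0,-10],"spin":0},
  {"linear":[0,0,0],"spin":0},
], claw=0)

```text
time: 13.5
eef_pos: [533.0, 69.0, 97.6]
eef_rot: [[0.083, 0.997, -0.002], [0.997, -0.083, 0.001], [0.001, -0.002, -1.0]]
ft_force: [0.6, 0.0, -0.4]
opening: 0.005
gripper_force: 0.0
```

>>> servo_tool([
  {"linear":[0,0,0],"spin":0},
  {"linear":[0,0,-5],"spin":0},
  {"linear":[0,0,-4],"spin":0},
  {"linear":[0,0,-3],"spin":0},
  {"linear":[0,0,0],"spin":0},
  {"linear":[0,0,0],"spin":0},
])

```text
time: 14.1
eef_pos: [533.7, 68.4, 87.2]
eef_rot: [[0.084, 0.996, 0.001], [0.996, -0.084, -0.0], [-0.0, 0.001, -1.0]]
ft_force: [-1.0, -1.0, 4.6]
opening: 0.001
gripper_force: 2.1
```

Contact at about 87–88 mm, as expected; now press about 11 mm more.

>>> servo_tool([
  {"linear":[0,0,-3],"spin":0},
  {"linear":[0,0,-3],"spin":0},
  {"linear":[0,0,-2],"spin":0},
  {"linear":[0,0,-2],"spin":0},
  {"linear":[0,0,0],"spin":0},
  {"linear":[0,0,0],"spin":0},
  {"linear":[0,0,0],"spin":0},
])

```text
time: 14.8
eef_pos: [533.7, 68.4, 77.4]
eef_rot: [[0.084, 0.996, 0.001], [0.996, -0.084, -0.0], [-0.0, 0.001, -1.0]]
ft_force: [-1.9, -0.6, 7.2]
opening: -0.003
gripper_force: 4.1
```

```bash
python3 - <<'E'
from h import *
np.set_printoptions(precision=2,suppress=True)
for i in range(6):
  p=manip.read_camera("top" if i%2 else "scene"); s=manip.observe(); print(s["time"],s["eef_pos"],s["ft_force"])
E
```

```text
14.85 [533.79  68.42  77.47] [-2.12 -0.81  8.33]
14.9 [533.76  68.41  77.45] [-1.56 -0.2   7.75]
14.95 [533.76  68.43  77.44] [-2.03 -1.16  8.09]
15.0 [533.77  68.44  77.47] [-2.49 -1.51  8.21]
15.05 [533.76  68.42  77.45] [-2.26 -0.32  7.65]
15.1 [533.8   68.4   77.48] [-1.9  -1.09  8.65]
```

>>> servo_tool([
  {"linear":[0,0,-1.5],"spin":0},
  {"linear":[0,0,0],"spin":0},
  {"linear":[0,0,0],"spin":0},
  {"linear":[0,0,0],"spin":0},
  {"linear":[0,0,0],"spin":0},
  {"linear":[0,0,0],"spin":0},
  {"linear":[0,0,0],"spin":0},
  {"linear":[0,0,0],"spin":0},
  {"linear":[0,0,0],"spin":0},
])

```text
time: 16.0
eef_pos: [533.8, 68.4, 76.0]
eef_rot: [[0.084, 0.996, 0.001], [0.996, -0.084, -0.0], [-0.0, 0.001, -1.0]]
ft_force: [-2.0, -1.3, 9.1]
opening: 0.001
gripper_force: 4.4
```

```bash
python3 - <<'E'
from h import *
a=manip.read_camera("scene"); s=manip.observe(); print(s["eef_pos"],s["ft_force"])
cv2.imwrite("pics/s3.png",cv2.resize(a["frame"][90:320,180:420],None,fx=2.5,fy=2.5)[:,:,::-1])
E
```

```text
[533.78381021  68.40978282  75.99856793] [-1.99091785 -0.89798235 10.25094476]
```

View pics/s3.png

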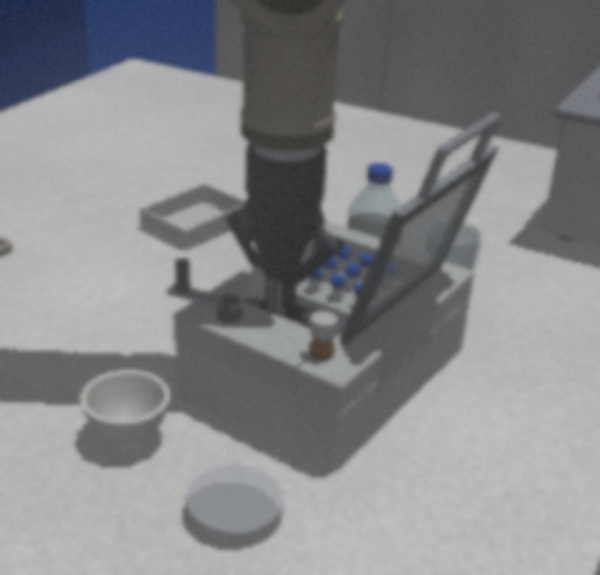

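The picture shows the tubes raised at about (345,270), the lid open, the latch clear at (182,275) and everything standing about undisturbed.

```bash
python3 -c "
from workcell import manip
print(manip.finish_job())"
```

```text
the job is handed in; nothing more can be done
None
```

The job is handed in: the latch is swung clear, the lid rests open against its stop, and the fingers hold the key about 12 mm down at about 9–10 N with the tubes raised; none of the glassware and other things in view in the last picture had moved (the interface did not return a verdict).

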